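# Tip the front row of blanks into the catch box

## Task

Fetch the plywood catch box by its tab and stand it on the bench in front of the tipping-tray stand, slid in lengthwise and centred under the tray's lip until it is close against the stand. Lift the tray's handle so that the two blanks of the front row, and only those, roll over the lip into the box, then lower the tray to level without letting it drop. The other four blanks stay in their rows; leave the cork block and the masking tape where they are.

Things in the scene. Friction and masses are not known exactly. Their poses are not given: they have to be found in the camera images.
- stand: Fixed wooden stand of the tipping tray, on the right-hand bench: base 115 mm deep (x -15 to +100), 196 mm wide, two cheeks carrying the tray's hinge. Origin on the bench under the middle of the hinge; x points from the tray's lip (-x) to its handle (+x), y along the hinge, z up. Front faces lie at x = -15 mm. Heights over the bench: cheeks 94, walls of the level tray 106, handle 143 mm.
- stand_front (a point): Foot of the middle of the stand's front face, on the bench, axes as the stand's. Catch box: long side against this face or up to 10 mm short of it, its centre 35 to 45 mm from here along -x, within 6 mm sideways. The tray's nose overhangs this face by 13 mm (15 at most while tilting), its underside 76 mm above the bench when level, 57 mm at 0.7 rad, so the box is set down farther out and slid in beneath.
- tray (a joint): Tilt of the tray about its hinge, rad: 0 level (its stop, where it starts), growing as the handle is lifted, up to 1.2. The hinge is free, lightly damped: the tray (0.45 kg, about 2 to 3 N at the handle) falls back to level by its weight. A blank rolls over the low front lip at about 0.5 rad and over a high rib at about 0.9 rad.
- tray_pivot (a point): Middle of the hinge line, 76 mm over the stand's origin; turns with the tray (axes as the stand's when level). Dark wood tray, x -28 to +88 mm, 164 mm wide, floor top at z = +8, walls 22 mm above the floor, divider 20 mm wide and 18 high between two lanes. Brass bars across the floor: front lip 1.8 mm high at x = -20, ribs 6.5 mm high at x = +14 and +48.
- tray_handle (a point): Centre of the tray's handle: round wooden bar 14 mm thick along the hinge direction, 90 mm clear between its two posts, behind the back wall. At x = +140, z = +60 mm from tray_pivot on the tray (136 mm over the bench when level); it moves on an arc of 152 mm radius about the hinge, up and toward the lip. A grip from above can stay upright while the round bar turns in it.
- catch_box: Loose open plywood box, 70 x 184 mm (x, y), 42 mm high, walls and floor 5 mm, about 0.25 kg, with a low cross partition and an upright grip tab at its centre. Origin at the centre of its underside; z up. Same after a half turn. Starts empty on the left-hand table (top at z = 0 too).
- box_tab (a point): Grip point on the catch box's centre tab, 73 mm above the box's underside. The tab is 12 mm thick (along the box's y) and 28 mm wide (x), its top 93 mm above the underside; 51 mm of it stands above the box's walls. It is midway over the box's weight.
- cork_block: Bystander: brown cork sanding block 62 x 105 x 34 mm behind and to the left of the stand; origin at the centre of its underside.
- masking_tape: Bystander: roll of masking tape, 96 mm across, 25 mm high, lying near the box's start; origin at the centre of its underside.
- front_l: Loose turned limewood blank, 28 mm thick, 60 mm long, round ends, 30 g, lying across the tray in the front row, left-hand lane (stand's +y side); origin at its centre (its axes turn as it rolls, its y axis runs along it). At first near x = -7, y = 43, z = +22 mm from tray_pivot.
- front_r: Loose turned limewood blank, 28 mm thick, 60 mm long, round ends, 30 g, lying across the tray in the front row, right-hand lane (stand's -y side); origin at its centre (its axes turn as it rolls, its y axis runs along it). At first near x = -7, y = -43, z = +22 mm from tray_pivot.
- middle_l: Loose turned limewood blank, 28 mm thick, 60 mm long, round ends, 30 g, lying across the tray in the middle row, left-hand lane (stand's +y side); origin at its centre (its axes turn as it rolls, its y axis runs along it). At first near x = 31, y = 43, z = +22 mm from tray_pivot.
- middle_r: Loose turned limewood blank, 28 mm thick, 60 mm long, round ends, 30 g, lying across the tray in the middle row, right-hand lane (stand's -y side); origin at its centre (its axes turn as it rolls, its y axis runs along it). At first near x = 31, y = -43, z = +22 mm from tray_pivot.
- back_l: Loose turned limewood blank, 28 mm thick, 60 mm long, round ends, 30 g, lying across the tray in the back row, left-hand lane (stand's +y side); origin at its centre (its axes turn as it rolls, its y axis runs along it). At first near x = 64, y = 43, z = +22 mm from tray_pivot.
- back_r: Loose turned limewood blank, 28 mm thick, 60 mm long, round ends, 30 g, lying across the tray in the back row, right-hand lane (stand's -y side); origin at its centre (its axes turn as it rolls, its y axis runs along it). At first near x = 64, y = -43, z = +22 mm from tray_pivot.
Mind the look-alikes: they are no part of the job. What is shaped like the middle_l but yellow is not meant.

How it is judged (in metres and radians):
On the way, in this order (a step that is already met when the one before it is completed fails the run):
1. the catch box stands on the bench under the tray's lip, let go, the tray still level (x of catch_box in the frame of stand_front between -0.062 and -0.025 m and y of catch_box in the frame of stand_front between -0.02 and 0.02 m and height (world z) of catch_box below 0.006 m and angle between catch_box's own z axis and vertical below 0.06 rad and contact force between the fingers and catch_box below 0.1 N and angle between the y axis of catch_box and the y axis of stand, either way round below 0.2 rad and value of joint tray below 0.1 rad), for 0.2 s.
2. the tray is tilted and both front blanks are in the box (x of front_l in the frame of catch_box between -0.034 and 0.034 m and y of front_l in the frame of catch_box between -0.09 and 0.09 m and z of front_l in the frame of catch_box between 0.005 and 0.04 m and x of front_r in the frame of catch_box between -0.034 and 0.034 m and y of front_r in the frame of catch_box between -0.09 and 0.09 m and z of front_r in the frame of catch_box between 0.005 and 0.04 m and value of joint tray above 0.25 rad), for 0.1 s.
At the end, for the whole second after the job is handed in: Both front-row blanks lie in the catch box, below its rim; the other four lie on the tray behind its first rib; the tray is level (within 0.04 rad); the box stands upright on the bench (tilt under 0.06 rad, under 6 mm off it); blanks and box at rest (under 0.03 m/s) (x of front_l in the frame of catch_box between -0.034 and 0.034 m and y of front_l in the frame of catch_box between -0.09 and 0.09 m and z of front_l in the frame of catch_box between 0.005 and 0.04 m and x of front_r in the frame of catch_box between -0.034 and 0.034 m and y of front_r in the frame of catch_box between -0.09 and 0.09 m and z of front_r in the frame of catch_box between 0.005 and 0.04 m and x of middle_l in the frame of tray_pivot between 0.015 and 0.082 m and y of middle_l in the frame of tray_pivot between -0.078 and 0.078 m and z of middle_l in the frame of tray_pivot between 0.012 and 0.034 m and x of middle_r in the frame of tray_pivot between 0.015 and 0.082 m and y of middle_r in the frame of tray_pivot between -0.078 and 0.078 m and z of middle_r in the frame of tray_pivot between 0.012 and 0.034 m and x of back_l in the frame of tray_pivot between 0.015 and 0.082 m and y of back_l in the frame of tray_pivot between -0.078 and 0.078 m and z of back_l in the frame of tray_pivot between 0.012 and 0.034 m and x of back_r in the frame of tray_pivot between 0.015 and 0.082 m and y of back_r in the frame of tray_pivot between -0.078 and 0.078 m and z of back_r in the frame of tray_pivot between 0.012 and 0.034 m and linear speed of each of front_l, front_r, middle_l, middle_r, back_l, back_r, catch_box below 0.03 m/s and height (world z) of catch_box below 0.006 m and angle between catch_box's own z axis and vertical below 0.06 rad and value of joint tray below 0.04 rad); the robot touches nothing.
It fails at once if the tray is let drop (falls faster than 2 rad/s while more than 0.1 rad from level) (velocity of joint tray below -2 rad/s and value of joint tray above 0.1 rad).
It fails at once if a blank of the middle or back row leaves the tray (height (world z) of any of middle_l, middle_r, back_l, back_r below 0.07 m).
It fails at once if the cork block or the masking tape is shifted more than 30 mm (distance of any of cork_block, masking_tape from where it was at the start of the episode above 0.03 m).
It also fails if it takes over 67 s, if anything falls off the work surface, if the arm or the gripper's body presses on something with over 40 N, if the wrist force passes 120 N, or if a joint passes its speed limit or range.

## Robot

A 6-joint arm with a two-finger parallel gripper is mounted at the origin on a cart in front of the work surface, level with it; the furniture and walls round the work are solid. World frame = base frame: x ahead of the robot, y to its left, z up, the work surface at z = 0. Lengths are in mm, angles in rad, forces in N, time in s.
With the tool pointing down it reaches from about 400 to 825 mm from the base axis. Payload 7 kg.
Tool frame: the origin (TCP) lies midway between the tips of the shut fingers; the grasp point (between the pads) lies 19 mm behind it; z points along the fingers, y is the line along which they close (so a half turn about z gives the same grasp; the last joint's range is limited). The gripper opens to 88 mm and grips with 3 to 60 N. Pads are 19 mm wide; open, the fingers measure 130 mm over their backs; the gripper's body (78 mm by 193 mm) begins 47 mm behind the grasp point.
Start: joints at [1.594, 0.359, 0.012, 0, -1.224, -0.288], TCP at [176.668, 651.447, 226.561] pointing down, gripper open.
Joint ranges: [-3.07, 3.07], [-1.43, 2.12], [-1.02, 1.25], [-3.03, 1.67], [-3.05, -0], [-3.03, 3.03]. Speed limits (rad/s): [2.39, 2.39, 3.01, 3.14, 3.14, 3.14].

## Interface

Orientations are given as a unit quaternion [x, y, z, w].
In Python, from cell import get_obs, grab_frame, camera_model, hand_in gives the robot as it stands. The module is installed in compiled form; this text tells all that it offers.
- The arm moves only by the tool arm_command, never from a script. Its argument "moves" is a list of rows, each a list of 7 numbers: the shift along the tool's x, y, z in m, then the turn, a rotation vector about the tool's x, y, z in rad, then the opening, from 0 (shut) to 1 (fully open). In form: [[tx, ty, tz, ax, ay, az, hand], ...]. A call has 1 to 5 rows; each row shifts and turns the commanded pose from where the row before left it, along the tool's axes as they then stand; what a row does not reach is not made up. A row lasts 1/10 s, in which the tool goes at most 50 mm and 8.59 degrees, less where a joint would pass 70% of its speed; a pose out of reach is approached as far as the arm can. A call with a gripper value outside its range is refused whole. The fingers move at their own pace and stop on an object; "squeeze" is the grip in N (left out, the last holds). Time passes only in rows, so rows that do not move let the fingers close. It gives the time, the measured TCP pose, the force, the opening and the grip force at its end, in the units of the state.
- get_obs(): the state, without advancing time (a new reading comes with each control period).
- grab_frame(name): name is "scene" or "top"; returns (picture, depth): 400x640x3 uint8, blue, green, red; 400x640 float32, mm along the optical axis (not along the pixel's ray), 0 where there is no reading.
- camera_model(name): a dict with "fov_y" (degrees; the focal length in pixels is half the picture's height over the tangent of half this angle, whatever the lens; pixels are square), "cx", "cy" (the principal point, pixels), "xyz" and "orientation" of the camera in the world. Camera axes: x right, y down, z forward; pixel columns grow to the right and rows downward; lengths in mm; the calibration is good to about 2 mm. A picture is of the moment at which its call begins. camera_model takes no time and is no camera call.
- hand_in(): hands the job in; it is judged then, once.
The state is a dict: "clock": time; "joint_pos": joint angles; "joint_vel": joint speeds; "tau": joint torques, N m; "tool_pos": TCP position; "ee_rot": TCP orientation; "force": force on the tool from outside, world axes, zero at the start; "wrist_torque": the same for the moment, N m; "gripper_width": finger opening in mm; "grasp_force": force on a finger pad.
Only numpy, scipy, OpenCV 4.12 (cv2) and the standard library are available. Lean on these libraries where they do the work, as an engineer would, in place of code of your own. Each camera call takes 0.05 s, during which the arm holds its last target. There are 200 camera calls.

## Working session

There is one attempt and no reset: what is moved stays moved. The work goes in short steps, Python scripts to look and compute and a tool call to move; the robot and the scene stay as the last step left them, time stands still between calls to the robot, and variables do not carry over. Pictures are saved under pics/ and viewed, at most 10 in all, crops included, and the job is handed in when it is done.

Besides the shell and the picture viewer there is one more tool, called after ">>>" as name([rows], argument=value, ...), one row to a line, values as JSON. arm_command: Moves the arm, as the interface text tells. Its arguments: {"type":"object","properties":{"moves":{"type":"array","items":{"type":"array","items":{"type":"number"}}},"squeeze":{"type":"number"}},"required":["moves"]}

```bash
mkdir -p pics
cat > h.py <<'E'
import numpy as np,cv2
from scipy.spatial.transform import Rotation as R
from cell import get_obs,grab_frame,camera_model,hand_in
def cloud(n,d):
    m=camera_model(n);f=200/np.tan(np.radians(m["fov_y"])/2)
    v,u=np.mgrid[:400,:640]
    p=np.stack([(u-m["cx"])/f*d,(v-m["cy"])/f*d,d],-1)
    return p@R.from_quat(m["orientation"]).as_matrix().T+np.array(m["xyz"])
E
python3 - <<'E'
from h import *
for n in("top","scene"):
    im,d=grab_frame(n);cv2.imwrite(f"pics/{n}0.png",im);np.savez(f"{n}0.npz",im=im,d=d,p=cloud(n,d));print(camera_model(n))
o=get_obs();print(o["tool_pos"],o["ee_rot"],R.from_quat(o["ee_rot"]).as_matrix().round(3),o["clock"],o["gripper_width"])
E
```

```text
{'fov_y': 49.608710351751284, 'cx': 319.2324597994532, 'cy': 195.623876963535, 'xyz': array([ 401.91458649,  -30.70887623, 1397.62174085]), 'orientation': array([-0.7027805 ,  0.70951343, -0.04271066,  0.02942886])}
{'fov_y': 51.760009012514395, 'cx': 322.0731199139435, 'cy': 200.26868474990098, 'xyz': array([  77.59708301, -749.47361519,  607.85549897]), 'orientation': array([ 0.82991274, -0.24143788,  0.13708652, -0.48390069])}
[176.58436628 651.03697572 225.73356982] [ 9.91238859e-01 -1.32079399e-01 -3.78455198e-05  7.45262783e-04] [[ 0.965 -0.262 -0.   ]
 [-0.262 -0.965 -0.001]
 [ 0.     0.001 -1.   ]] 0.1 87.8541313457573
```

View pics/top0.png

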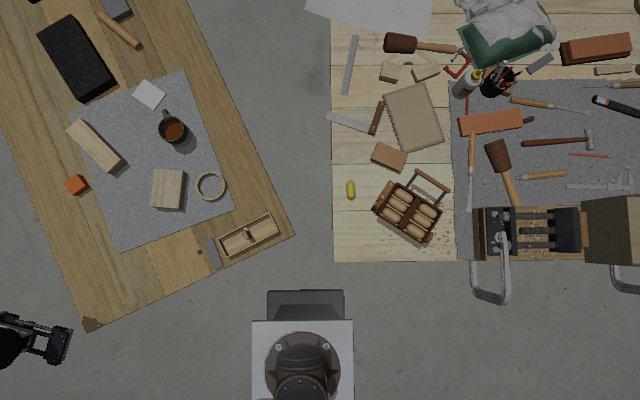

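View pics/scene0.png

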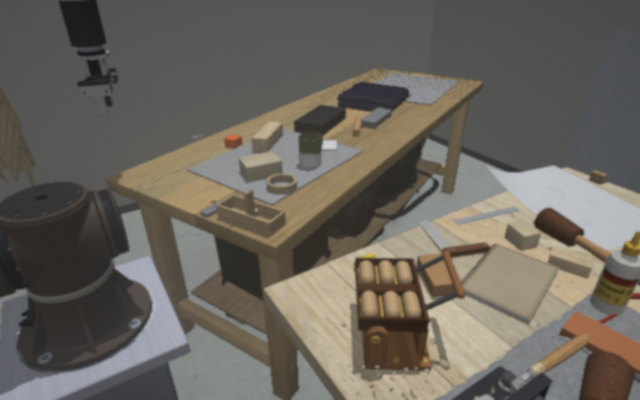

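The top view shows the catch box at about (250,236), the masking tape at (211,185), the tipping tray at about (410,212) with its handle at (432,183), the cork block at (389,157) and the yellow decoy at (350,190). In the scene view the box tab is at (250,203) and the tray at (390,310). Next I'll measure and enlarge.

Run:
```python
from h import *
z=np.load("top0.npz");im,p=z["im"],z["p"]
a=cv2.resize(im[150:260,340:470],None,fx=5,fy=5,interpolation=cv2.INTER_CUBIC)
b=cv2.resize(im[195:275,200:300],None,fx=3,fy=3,interpolation=cv2.INTER_CUBIC)
c=np.zeros((550+0,650,3),np.uint8);c[:]=a;cv2.imwrite("pics/tray0.png",c);cv2.imwrite("pics/box0.png",b)
def comp(u0,u1,v0,v1,z0,z1,t):
    q=p[v0:v1,u0:u1].reshape(-1,3);vv,uu=np.mgrid[v0:v1,u0:u1]
    m=(q[:,2]>z0)&(q[:,2]<z1);q=q[m]
    r=cv2.minAreaRect(q[:,:2].astype(np.float32));print(t,len(q),np.median(q,0).round(1),[np.round(x,1) for x in r],"px",uu.ravel()[m].mean().round(),vv.ravel()[m].mean().round())
comp(212,290,205,265,30,55,"boxrim")
comp(212,290,205,265,70,110,"tab")
comp(360,460,165,250,125,160,"handle")
comp(365,455,175,250,97,112,"traywalls")
comp(365,455,170,250,85,200,"tray all")
comp(190,232,168,203,15,40,"tape");comp(365,412,138,175,20,50,"cork");comp(340,360,175,205,8,40,"yellow")
for u,v in((410,245),(370,220),(300,230),(240,200)):print(p[v,u].round())
```

```text
boxrim 311 [418.8 168.8  41.7] [array([420.7, 167.3]), array([ 70.3, 184.3]), np.float64(26.8)] px 247.0 235.0
tab 48 [421.8 165.2  93. ] [array([420.7, 166.5]), array([27.4, 12.2]), np.float64(25.6)] px 246.0 234.0
handle 240 [ 573.4 -388.2  141.6] [array([ 563.8, -383.8]), array([123.3,  36.6]), np.float64(56.4)] px 432.0 181.0
traywalls 1317 [ 486.4 -329.2  106.3] [array([ 488.4, -335.8]), array([181.9, 134.1]), np.float64(55.9)] px 411.0 211.0
tray all 2376 [ 490.7 -336.9  106.6] [array([ 505.6, -344.6]), array([202.8, 175.3]), np.float64(55.2)] px 412.0 209.0
tape 324 [578.3 291.6  30.6] [array([578.8, 293.5]), array([103.5,  93.1]), np.float64(85.1)] px 210.0 185.0
cork 644 [ 666.8 -282.5   34.7] [array([ 667.1, -283.6]), array([105.4,  64.6]), np.float64(65.2)] px 389.0 156.0
yellow 148 [ 562.2 -156.4   26. ] [array([ 571.5, -151.6]), array([75.6, 39.1]), np.float64(4.8)] px 350.0 189.0
[ 383. -349.   -0.]
[ 464. -222.   -3.]
[ 451.   24. -735.]
[533. 198.   2.]
```

View pics/tray0.png

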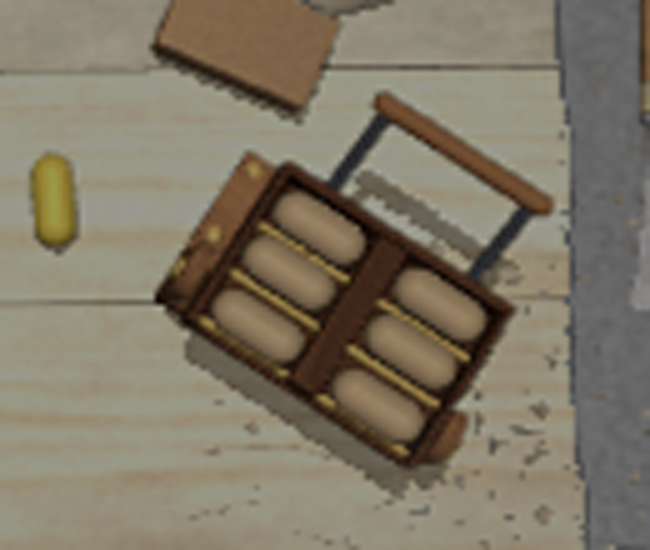

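View pics/box0.png

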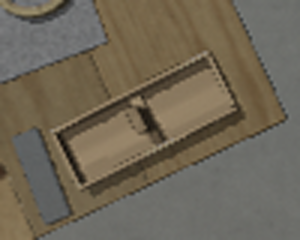

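```bash
cat > fit.py <<'E'
from h import *
z=np.load("top0.npz");im,p=z["im"],z["p"]
q=p[165:250,365:460].reshape(-1,3);c=im[165:250,365:460].reshape(-1,3).astype(int)
h=q[(q[:,2]>134)&(q[:,2]<150)&(q[:,0]>530)]
w=q[(q[:,2]>103.5)&(q[:,2]<109)&(c.sum(1)<230)]
def ext(a,th):
    x=np.array([np.cos(th),np.sin(th)]);y=np.array([-x[1],x[0]]);return a[:,:2]@x,a[:,:2]@y
ths=np.radians(np.arange(-40,-28,.1))
for n,a in(("handle",h),("walls",w)):
    k=[np.prod([np.ptp(np.percentile(e,[1.5,98.5])) for e in ext(a,t)]) for t in ths];t=ths[np.argmin(k)];print(n,len(a),np.degrees(t))
    e=ext(a,t);print([np.percentile(i,[0,1.5,98.5,100]).round(1) for i in e])
    print(a[:,:2].mean(0),np.degrees(np.arctan2(*np.linalg.svd(a[:,:2]-a[:,:2].mean(0))[2][0])))
E
python3 fit.py
```

```text
handle 202 -35.69999999999994
[array([675.2, 680.7, 699.2, 699.6]), array([-43.9, -39.4,  77.4,  79.3])]
[ 572.30879424 -387.7702566 ] -145.82758615944658
walls 354 -32.199999999999896
[array([523.6, 529. , 641.1, 650.6]), array([-102.3, -101.1,   61.2,   62.7])]
[ 496.16663866 -333.36219325] -145.99485591862262
```

```bash
cat >> fit.py <<'E'
print("----")
for th in np.radians([-33.6,-34.1,-34.6]):
    b=q[(q[:,2]>134)&(q[:,2]<150)&(q[:,0]>530)];al=q[(q[:,2]>103.5)&(q[:,2]<109)]
    for a in(b,al):print([np.percentile(i,[0,1,2,50,98,99,100]).round(1) for i in ext(a,th)])
    e=ext(al,th)
    print(np.histogram(e[0],np.arange(505,665,5))[0])
E
python3 fit.py|sed -n '/----/,$p'
python3 - <<'E'
from h import *
# IK-free: reach of points of interest
for y in(1.2,):
  pass
E
```

```text
----
[array([677.4, 678.9, 680.3, 691.2, 698.9, 699.5, 700.3]), array([-69.3, -66.3, -63. ,  -6.2,  50.8,  52.3,  54. ])]
[array([525.9, 530.2, 532.5, 594.1, 640.5, 642.3, 649.6]), array([-88.5, -87.4, -86.5,  -4.1,  74.4,  75.2,  76. ])]
[ 0  0  0  0  7 29 36 28 18 23 35 10 11 38 31 20 18 35 23 19 45 28 23 25
 29 41 71 17  4  0  0]
[array([677. , 678.6, 680.8, 691.2, 699. , 699.3, 700. ]), array([-63.3, -60.3, -56.9,  -0.2,  56.8,  58.3,  60. ])]
[array([525.8, 529.8, 532.8, 594.3, 640.6, 642.4, 649.2]), array([-83.1, -82.2, -81.4,   1.1,  79.6,  80.3,  81.5])]
[ 0  0  0  0  8 28 35 31 15 26 33  9 12 40 29 20 18 35 23 21 42 31 23 23
 31 39 70 18  4  0  0]
[array([676.5, 679.1, 681.2, 691.2, 699. , 699.3, 699.6]), array([-57.2, -54.2, -50.9,   5.8,  62.9,  64.3,  66. ])]
[array([525.1, 530.1, 532.6, 594.2, 640.9, 642.7, 648.7]), array([-78.5, -77. , -76.4,   6.1,  84.7,  85.3,  87. ])]
[ 0  0  0  0  7 29 36 26 19 26 33  9 13 36 32 20 20 34 22 20 42 31 25 22
 30 42 68 19  3  0  0]
```

The tray's six tan blanks are the real ones. Front row is at the lip side, at top-image pixels (392,215) and (416,231). Middle_l is at about (398,205), and the yellow one at (350,190) lies off the tray on the bench, so it is the decoy. The crops show the handle at upper right (so the lip faces lower left) and an empty box with its tab at (248,234).

```bash
cat >> h.py <<'E'
def plan(xyz,ydir=None,n=5):
    "rows in tool axes to TCP xyz (mm), tool down, tool-y heading turned by ydir deg (world, signed)"
    o=get_obs();M=R.from_quat(o["ee_rot"]);d=(np.array(xyz)-o["tool_pos"])/n
    yd=np.degrees(np.arctan2(M.as_matrix()[1,1],M.as_matrix()[0,1]));turn=ydir or 0
    print("t",o["clock"],"pos",o["tool_pos"].round(1),"tooly",yd.round(2),"j",np.round(o["joint_pos"],2),"F",o["force"].round(1),"w",round(o["gripper_width"],1))
    tilt=(M.as_matrix()[:,2]).round(4);print("toolz",tilt)
    for i in range(n):
        s=M.inv().apply(d)/1000;print((i+1),s.round(3).tolist(),"az",round(-np.radians(turn)/n,3))
        M=R.from_euler("z",turn/n,degrees=True)*M
E
python3 -c "
from h import *
plan((421,167,150),-138,20)"
```

```text
t 0.1 pos [176.6 651.  225.7] tooly -105.18 j [ 1.59  0.36  0.01 -0.   -1.22 -0.29] F [-0.1  1.   0.4] w 87.9
toolz [-3.0e-04 -1.5e-03 -1.0e+00]
1 [0.018, 0.02, 0.004] az 0.12
2 [0.02, 0.018, 0.004] az 0.12
3 [0.022, 0.015, 0.004] az 0.12
4 [0.024, 0.012, 0.004] az 0.12
5 [0.025, 0.009, 0.004] az 0.12
6 [0.026, 0.006, 0.004] az 0.12
7 [0.027, 0.003, 0.004] az 0.12
8 [0.027, -0.0, 0.004] az 0.12
9 [0.027, -0.003, 0.004] az 0.12
10 [0.026, -0.007, 0.004] az 0.12
11 [0.025, -0.01, 0.004] az 0.12
12 [0.024, -0.013, 0.004] az 0.12
13 [0.022, -0.015, 0.004] az 0.12
14 [0.02, -0.018, 0.004] az 0.12
15 [0.018, -0.02, 0.004] az 0.12
16 [0.015, -0.022, 0.004] az 0.12
17 [0.013, -0.024, 0.004] az 0.12
18 [0.01, -0.025, 0.004] az 0.12
19 [0.006, -0.026, 0.004] az 0.12
20 [0.003, -0.027, 0.004] az 0.12
```

>>> arm_command([
  [0.018,0.02,0.004,0,0,0.12,1],
  [0.02,0.018,0.004,0,0,0.12,1],
  [0.022,0.015,0.004,0,0,0.12,1],
  [0.024,0.012,0.004,0,0,0.12,1],
  [0.025,0.009,0.004,0,0,0.12,1],
], squeeze=25)

```text
clock: 0.6
tool_pos: [237.6, 530.9, 206.0]
ee_rot: [0.907, -0.421, 0.0, 0.0]
force: [0.3, 0.6, -0.5]
gripper_width: 87.6
grasp_force: 0.0
```

>>> arm_command([
  [0.026,0.006,0.004,0,0,0.12,1],
  [0.027,0.003,0.004,0,0,0.12,1],
  [0.027,0,0.004,0,0,0.12,1],
  [0.027,-0.003,0.004,0,0,0.12,1],
  [0.026,-0.007,0.004,0,0,0.12,1],
])

```text
clock: 1.1
tool_pos: [299.0, 410.7, 186.2]
ee_rot: [0.742, -0.67, 0.0, 0.0]
force: [-1.0, 0.2, 0.1]
gripper_width: 87.5
grasp_force: 0.0
```

>>> arm_command([
  [0.025,-0.01,0.004,0,0,0.12,1],
  [0.024,-0.013,0.004,0,0,0.12,1],
  [0.022,-0.015,0.004,0,0,0.12,1],
  [0.02,-0.018,0.004,0,0,0.12,1],
  [0.018,-0.02,0.004,0,0,0.12,1],
])

```text
clock: 1.6
tool_pos: [360.6, 291.1, 166.3]
ee_rot: [-0.511, 0.86, -0.0, -0.0]
force: [0.6, -0.2, 1.1]
gripper_width: 87.7
grasp_force: 0.0
```

>>> arm_command([
  [0.015,-0.022,0.004,0,0,0.12,1],
  [0.013,-0.024,0.004,0,0,0.12,1],
  [0.01,-0.025,0.004,0,0,0.12,1],
  [0.006,-0.026,0.004,0,0,0.12,1],
  [0.003,-0.027,0.004,0,0,0.12,1],
])

```text
clock: 2.1
tool_pos: [422.1, 171.4, 146.3]
ee_rot: [-0.234, 0.972, -0.0, -0.0]
force: [0.9, 0.3, -0.9]
gripper_width: 87.6
grasp_force: 0.0
```

```bash
python3 -c "
from h import *
plan((421,167,60),0,5)"
```

```text
t 2.1 pos [422.1 171.4 146.3] tooly 117.04 j [ 0.82  0.07 -0.57 -0.   -0.94 -1.92] F [ 0.9  0.3 -0.9] w 87.6
toolz [-2.e-04 -1.e-04 -1.e+00]
1 [0.001, -0.001, 0.017] az -0.0
2 [0.001, -0.001, 0.017] az -0.0
3 [0.001, -0.001, 0.017] az -0.0
4 [0.001, -0.001, 0.017] az -0.0
5 [0.001, -0.001, 0.017] az -0.0
```

>>> arm_command([
  [0.001,-0.001,0.017,0,0,0,1],
  [0.001,-0.001,0.017,0,0,0,1],
  [0.001,-0.001,0.017,0,0,0,1],
  [0.001,-0.001,0.017,0,0,0,1],
  [0,0,0.017,0,0,0,1],
])

```text
clock: 2.6
tool_pos: [420.0, 166.7, 60.8]
ee_rot: [-0.236, 0.972, -0.0, -0.0]
force: [0.4, 0.3, 0.1]
gripper_width: 87.5
grasp_force: 0.0
```

>>> arm_command([
  [0,0,0,0,0,0,1],
  [0,0,0,0,0,0,0],
  [0,0,0,0,0,0,0],
  [0,0,0,0,0,0,0],
  [0,0,0,0,0,0,0],
])

```text
clock: 3.1
tool_pos: [420.5, 167.4, 62.2]
ee_rot: [-0.236, 0.972, 0.0, 0.001]
force: [0.3, -0.1, -0.0]
gripper_width: 61.0
grasp_force: 0.0
```

>>> arm_command([
  [0,0,0,0,0,0,0],
  [0,0,0,0,0,0,0],
  [0,0,0,0,0,0,0],
])

```text
clock: 3.4
tool_pos: [420.2, 167.1, 61.7]
ee_rot: [-0.236, 0.972, 0.0, 0.0]
force: [0.5, 0.5, 0.1]
gripper_width: 37.3
grasp_force: 0.0
```

>>> arm_command([
  [0,0,0,0,0,0,0],
  [0,0,0,0,0,0,0],
  [0,0,0,0,0,0,0],
  [0,0,0,0,0,0,0],
  [0,0,0,0,0,0,0],
])

```text
clock: 3.9
tool_pos: [420.2, 167.1, 61.5]
ee_rot: [-0.236, 0.972, -0.0, -0.0]
force: [0.5, -0.5, -0.4]
gripper_width: 11.8
grasp_force: 25.0
```

>>> arm_command([
  [0,0,-0.01,0,0,0,0],
  [0,0,-0.02,0,0,0,0],
  [0,0,-0.02,0,0,0,0],
  [0,0,-0.02,0,0,0,0],
  [0,0,-0.01,0,0,0,0],
])

```text
clock: 4.4
tool_pos: [420.6, 167.4, 143.5]
ee_rot: [-0.236, 0.972, 0.001, 0.001]
force: [-0.8, 0.6, -3.2]
gripper_width: 12.0
grasp_force: 25.0
```

```bash
python3 -c "
from h import *
plan((455,-40,140),-61.1,15)"
```

```text
t 4.4 pos [420.6 167.4 143.5] tooly 117.32 j [ 0.82  0.06 -0.58  0.   -0.93 -1.91] F [-0.8  0.6 -3.2] w 12.0
toolz [ 0.0016  0.0015 -1.    ]
1 [0.004, -0.013, 0.0] az 0.071
2 [0.003, -0.014, 0.0] az 0.071
3 [0.002, -0.014, 0.0] az 0.071
4 [0.001, -0.014, 0.0] az 0.071
5 [0.0, -0.014, 0.0] az 0.071
6 [-0.001, -0.014, 0.0] az 0.071
7 [-0.002, -0.014, 0.0] az 0.071
8 [-0.003, -0.014, 0.0] az 0.071
9 [-0.004, -0.014, 0.0] az 0.071
10 [-0.005, -0.013, 0.0] az 0.071
11 [-0.005, -0.013, 0.0] az 0.071
12 [-0.006, -0.013, 0.0] az 0.071
13 [-0.007, -0.012, 0.0] az 0.071
14 [-0.008, -0.011, 0.0] az 0.071
15 [-0.009, -0.011, 0.0] az 0.071
```

>>> arm_command([
  [0.004,-0.013,0,0,0,0.071,0],
  [0.003,-0.014,0,0,0,0.071,0],
  [0.002,-0.014,0,0,0,0.071,0],
  [0.001,-0.014,0,0,0,0.071,0],
  [0,-0.014,0,0,0,0.071,0],
])

```text
clock: 4.9
tool_pos: [433.0, 97.5, 141.3]
ee_rot: [-0.059, 0.998, -0.0, -0.0]
force: [-0.7, -0.1, -3.8]
gripper_width: 12.1
grasp_force: 25.0
```

>>> arm_command([
  [-0.001,-0.014,0,0,0,0.071,0],
  [-0.002,-0.014,0,0,0,0.071,0],
  [-0.003,-0.014,0,0,0,0.071,0],
  [-0.004,-0.014,0,0,0,0.071,0],
  [-0.005,-0.013,0,0,0,0.071,0],
])

```text
clock: 5.4
tool_pos: [446.6, 27.8, 141.3]
ee_rot: [0.118, 0.993, -0.0, -0.0]
force: [-0.0, -0.0, -2.1]
gripper_width: 11.9
grasp_force: 25.0
```

>>> arm_command([
  [-0.005,-0.013,0,0,0,0.071,0],
  [-0.006,-0.013,0,0,0,0.071,0],
  [-0.007,-0.012,0,0,0,0.071,0],
  [-0.008,-0.011,0,0,0,0.071,0],
  [-0.009,-0.011,0,0,0,0.071,0],
])

```text
clock: 5.9
tool_pos: [457.4, -41.1, 141.3]
ee_rot: [0.291, 0.957, -0.0, -0.0]
force: [-0.3, 0.3, -3.2]
gripper_width: 12.0
grasp_force: 25.0
```

```bash
cat >> h.py <<'E'
X=np.array([.8281,-.5606]);Y=np.array([.5606,.8281])
def W(x,y,z,s0=554.,t0=-.8):return np.r_[(s0+x)*X+(t0+y)*Y,z]
E
python3 -c "
from h import *
print(W(-84,0,140));plan(W(-84,0,140),0,10)
im,d=grab_frame('scene');cv2.imwrite('pics/s1.png',im)"
```

```text
[ 388.75852 -264.14448  140.     ]
t 5.9 pos [457.4 -41.1 141.3] tooly 56.12 j [ 0.34  0.08 -0.57 -0.   -0.93 -2.5 ] F [-0.3  0.3 -3.2] w 12.0
toolz [-8.e-04  1.e-04 -1.e+00]
1 [-0.007, -0.022, 0.0] az -0.0
2 [-0.007, -0.022, 0.0] az -0.0
3 [-0.007, -0.022, 0.0] az -0.0
4 [-0.007, -0.022, 0.0] az -0.0
5 [-0.007, -0.022, 0.0] az -0.0
6 [-0.007, -0.022, 0.0] az -0.0
7 [-0.007, -0.022, 0.0] az -0.0
8 [-0.007, -0.022, 0.0] az -0.0
9 [-0.007, -0.022, 0.0] az -0.0
10 [-0.007, -0.022, 0.0] az -0.0
```

View pics/s1.png

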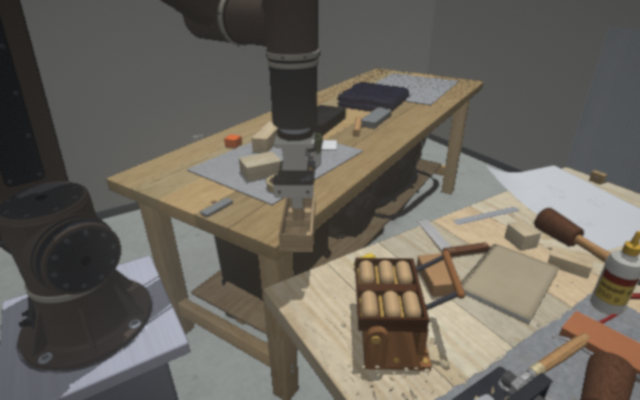

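The scene view shows the box hanging upright and square in the gripper at about (297,235), clear of the tray at (390,300).

>>> arm_command([
  [-0.007,-0.022,0,0,0,0,0],
  [-0.007,-0.022,0,0,0,0,0],
  [-0.007,-0.022,0,0,0,0,0],
  [-0.007,-0.022,0,0,0,0,0],
  [-0.007,-0.022,0,0,0,0,0],
])

```text
clock: 6.45
tool_pos: [425.1, -152.1, 141.4]
ee_rot: [0.29, 0.957, 0.0, -0.0]
force: [0.3, -0.6, -3.7]
gripper_width: 11.7
grasp_force: 25.0
```

>>> arm_command([
  [-0.006,-0.022,0,0,0,0,0],
  [-0.006,-0.022,0,0,0,0,0],
  [-0.006,-0.022,0,0,0,0,0],
  [-0.006,-0.022,0,0,0,0,0],
  [-0.006,-0.022,0,0,0,0,0],
])

```text
clock: 6.95
tool_pos: [389.0, -260.2, 141.4]
ee_rot: [0.29, 0.957, 0.0, -0.0]
force: [0.4, -0.9, -3.9]
gripper_width: 11.5
grasp_force: 25.0
```

```bash
python3 -c "
from h import *
plan(W(-79,0,62),0,5)"
```

```text
t 6.95 pos [ 389.  -260.2  141.4] tooly 56.32 j [-0.17  0.09 -0.55 -0.   -0.93 -1.99] F [ 0.4 -0.9 -3.9] w 11.5
toolz [-6.e-04  4.e-04 -1.e+00]
1 [-0.001, -0.001, 0.016] az -0.0
2 [-0.001, -0.001, 0.016] az -0.0
3 [-0.001, -0.001, 0.016] az -0.0
4 [-0.001, -0.001, 0.016] az -0.0
5 [-0.001, -0.001, 0.016] az -0.0
```

>>> arm_command([
  [-0.001,-0.001,0.02,0,0,0.002,0],
  [-0.001,-0.001,0.02,0,0,0.002,0],
  [-0.001,-0.001,0.02,0,0,0.002,0],
  [-0.001,-0.001,0.013,0,0,0,0],
  [-0.001,-0.001,0.005,0,0,0,0],
])

```text
clock: 7.45
tool_pos: [389.9, -266.2, 62.1]
ee_rot: [0.293, 0.956, -0.0, -0.002]
force: [-0.5, 0.2, -2.1]
gripper_width: 11.9
grasp_force: 25.0
```

```bash
python3 -c "
from h import *
plan(W(-54,0,62),0,8)"
```

```text
t 7.45 pos [ 389.9 -266.2   62.1] tooly 55.95 j [-0.18  0.21 -0.64 -0.   -0.73 -1.98] F [-0.5  0.2 -2.1] w 11.9
toolz [-3.e-03  9.e-04 -1.e+00]
1 [-0.003, 0.0, -0.0] az -0.0
2 [-0.003, 0.0, -0.0] az -0.0
3 [-0.003, 0.0, -0.0] az -0.0
4 [-0.003, 0.0, -0.0] az -0.0
5 [-0.003, 0.0, -0.0] az -0.0
6 [-0.003, 0.0, -0.0] az -0.0
7 [-0.003, 0.0, -0.0] az -0.0
8 [-0.003, 0.0, -0.0] az -0.0
```

>>> arm_command([
  [-0.004,0,0,0,0,0,0],
  [-0.004,0,0,0,0,0,0],
  [-0.004,0,0,0,0,0,0],
  [-0.004,0,0,0,0,0,0],
  [-0.004,0,0,0,0,0,0],
])

```text
clock: 7.95
tool_pos: [408.3, -278.0, 64.0]
ee_rot: [0.293, 0.956, 0.0, 0.0]
force: [0.7, 0.6, -2.5]
gripper_width: 11.6
grasp_force: 25.0
```

```bash
python3 -c "
from h import *
plan(W(-54,0,61.5),0,2)
im,d=grab_frame('scene');im=cv2.resize(im[190:390,290:490],None,fx=3,fy=3,interpolation=cv2.INTER_CUBIC);cv2.imwrite('pics/s2.png',im)"
```

```text
t 7.95 pos [ 408.3 -278.    64. ] tooly 55.96 j [-0.2   0.24 -0.59  0.   -0.74 -1.97] F [ 0.7  0.6 -2.5] w 11.6
toolz [ 9.e-04 -2.e-04 -1.e+00]
1 [-0.003, 0.0, 0.001] az -0.0
2 [-0.003, 0.0, 0.001] az -0.0
```

View pics/s2.png

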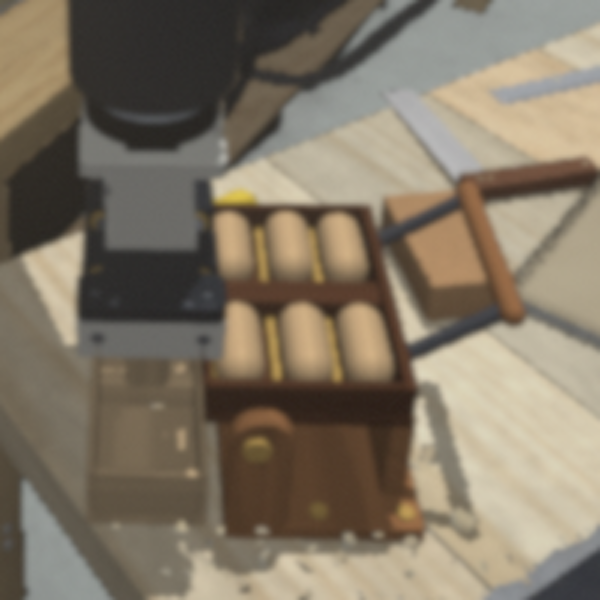

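The picture shows the box at crop (150,440), parallel to the stand front at (225,480), with a few mm left to go and the tray level.

>>> arm_command([
  [-0.003,0,0.001,0,0,0,0],
  [-0.003,0,0.001,0,0,0,0],
  [0,0,0.001,0,0,0,0],
  [0,0,0,0,0,0,0],
  [0,0,0,0,0,0,0.3],
])

```text
clock: 8.5
tool_pos: [413.3, -281.3, 61.2]
ee_rot: [0.293, 0.956, -0.0, 0.001]
force: [0.1, 0.0, 0.6]
gripper_width: 15.9
grasp_force: 0.0
```

>>> arm_command([
  [0,0,0,0,0,0,0.4],
  [0,0,0,0,0,0,0.4],
  [0,0,0,0,0,0,0.4],
  [0,0,0,0,0,0,0.4],
  [0,0,-0.02,0,0,0,0.4],
])

```text
clock: 9.0
tool_pos: [411.0, -280.6, 78.7]
ee_rot: [0.293, 0.956, 0.0, -0.002]
force: [-0.5, -0.2, -0.3]
gripper_width: 34.8
grasp_force: 0.0
```

>>> arm_command([
  [0,0,-0.03,0,0,0,0.4],
  [0,0,-0.04,0,0,0,0.4],
  [0,0,-0.04,0,0,0,0.4],
  [0,0,-0.04,0,0,0,0.5],
  [0,0,-0.02,0,0,0,0.5],
])

```text
clock: 9.5
tool_pos: [413.7, -281.7, 254.4]
ee_rot: [0.293, 0.956, -0.0, 0.002]
force: [1.1, -0.5, -0.6]
gripper_width: 42.4
grasp_force: 0.0
```

```bash
python3 -c "
from h import *
plan(W(139,0,230),90,12)"
```

```text
t 9.5 pos [ 413.7 -281.7  254.4] tooly 55.97 j [-0.2   0.05 -0.32  0.   -1.2  -1.96] F [ 1.1 -0.5 -0.6] w 42.4
toolz [ 0.0045 -0.0019 -1.    ]
1 [-0.016, 0.0, 0.002] az -0.131
2 [-0.016, -0.002, 0.002] az -0.131
3 [-0.015, -0.004, 0.002] az -0.131
4 [-0.015, -0.006, 0.002] az -0.131
5 [-0.014, -0.008, 0.002] az -0.131
6 [-0.013, -0.01, 0.002] az -0.131
7 [-0.011, -0.011, 0.002] az -0.131
8 [-0.01, -0.013, 0.002] az -0.131
9 [-0.008, -0.014, 0.002] az -0.131
10 [-0.006, -0.015, 0.002] az -0.131
11 [-0.004, -0.015, 0.002] az -0.131
12 [-0.002, -0.016, 0.002] az -0.131
```

>>> arm_command([
  [-0.016,0,0.002,0,0,-0.131,0.5],
  [-0.016,-0.002,0.002,0,0,-0.131,0.5],
  [-0.015,-0.004,0.002,0,0,-0.131,0.5],
  [-0.015,-0.006,0.002,0,0,-0.131,0.5],
  [-0.014,-0.008,0.002,0,0,-0.131,0.5],
])

```text
clock: 10.0
tool_pos: [479.6, -325.8, 240.3]
ee_rot: [-0.033, 0.999, 0.0, -0.0]
force: [0.1, -0.2, 1.5]
gripper_width: 44.1
grasp_force: 0.0
```

>>> arm_command([
  [-0.013,-0.01,0.002,0,0,-0.131,0.5],
  [-0.011,-0.011,0.002,0,0,-0.131,0.5],
  [-0.01,-0.013,0.002,0,0,-0.131,0.5],
  [-0.008,-0.014,0.002,0,0,-0.131,0.5],
  [-0.006,-0.015,0.002,0,0,-0.131,0.5],
])

```text
clock: 10.5
tool_pos: [546.3, -371.2, 230.1]
ee_rot: [-0.353, 0.936, 0.0, -0.0]
force: [-0.1, 0.2, 0.5]
gripper_width: 43.8
grasp_force: 0.0
```

>>> arm_command([
  [-0.004,-0.015,0.002,0,0,-0.131,0.5],
  [-0.002,-0.016,0.002,0,0,-0.131,0.5],
  [0,0,0,0,0,0,0.5],
])

```text
clock: 10.8
tool_pos: [572.8, -389.3, 225.0]
ee_rot: [-0.471, 0.882, 0.001, -0.001]
force: [1.1, -0.2, -0.7]
gripper_width: 43.6
grasp_force: 0.0
```

```bash
python3 -c "
from h import *
plan(W(139,0,118),0,5)
im,d=grab_frame('top');p=cloud('top',d)
for n,(z0,z1) in dict(rim=(32,48),tab=(86,98)).items():
    q=p[205:285,350:420].reshape(-1,3);q=q[(q[:,2]>z0)&(q[:,2]<z1)];s=q[:,:2]@X-539;t=q[:,:2]@Y+.8
    k=(s<-12)&(s>-90)&(abs(t)<115);print(n,k.sum(),np.percentile(s[k],[0,2,50,98,100]).round(1),np.percentile(t[k],[0,2,50,98,100]).round(1),cv2.minAreaRect(np.c_[s,t][k].astype(np.float32)))
cv2.imwrite('pics/top2.png',cv2.resize(im[150:280,330:480],None,fx=4,fy=4,interpolation=cv2.INTER_CUBIC))"
```

```text
t 10.8 pos [ 572.8 -389.3  225. ] tooly 146.21 j [-0.32  0.39  0.05  0.   -1.24 -0.27] F [ 1.1 -0.2 -0.7] w 43.6
toolz [-1.6e-03  5.0e-04 -1.0e+00]
1 [-0.0, -0.0, 0.021] az -0.0
2 [-0.0, -0.0, 0.021] az -0.0
3 [-0.0, -0.0, 0.021] az -0.0
4 [-0.0, -0.0, 0.021] az -0.0
5 [-0.0, -0.0, 0.021] az -0.0
rim 56 [-74.5 -74.1 -53.6 -14.6 -13.7] [-92.4 -91.3 -87.  -65.4 -63.5] ((-47.09614562988281, -85.87326049804688), (24.645803451538086, 62.696529388427734), 68.19316101074219)
tab 1 [-12.5 -12.5 -12.5 -12.5 -12.5] [-55.1 -55.1 -55.1 -55.1 -55.1] ((-12.518949508666992, -55.06212615966797), (0.0, 0.0), 0.0)
```

View pics/top2.png

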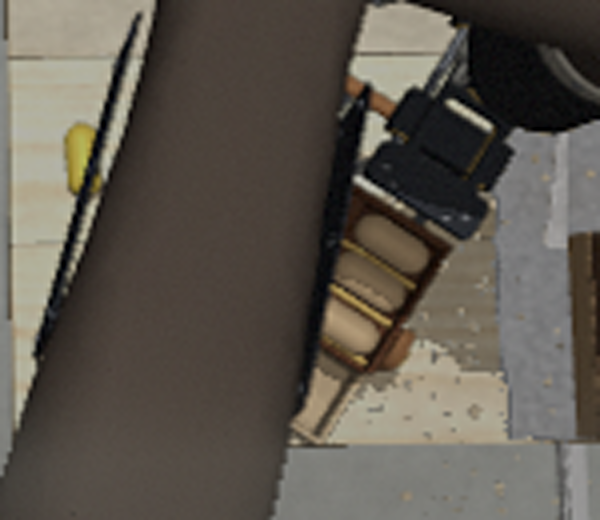

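The arm hides most of the box, but its near end is visible at crop (320,410), square under the lip. The measured rim (outer edge -74.5, end -92.4) puts the centre about 39 mm out and within 1 mm sideways.

>>> arm_command([
  [0,0,0.025,0,0,0,0.5],
  [0,0,0.025,0,0,0,0.5],
  [0,0,0.025,0,0,0,0.5],
  [0,0,0.02,0,0,0,0.5],
  [0,0,0.012,0,0,0,0.5],
], squeeze=10)

```text
clock: 11.35
tool_pos: [570.8, -387.9, 117.9]
ee_rot: [-0.469, 0.883, 0.001, -0.001]
force: [-0.1, 0.2, 0.3]
gripper_width: 43.8
grasp_force: 0.0
```

>>> arm_command([
  [0,0,0,0,0,0,0],
  [0,0,0,0,0,0,0],
  [0,0,0,0,0,0,0],
  [0,0,0,0,0,0,0],
  [0,0,0,0,0,0,0],
])

```text
clock: 11.85
tool_pos: [573.1, -389.2, 120.8]
ee_rot: [-0.47, 0.883, -0.001, 0.001]
force: [2.8, -1.7, 0.1]
gripper_width: 13.3
grasp_force: 10.0
```

>>> arm_command([
  [0,0,0,0,0,0,0],
  [0,0,0,0,0,0,0],
])

```text
clock: 12.05
tool_pos: [573.0, -389.2, 120.7]
ee_rot: [-0.47, 0.883, -0.001, 0.001]
force: [2.1, -1.2, 3.6]
gripper_width: 13.5
grasp_force: 10.0
```

```bash
python3 -c "
from h import *
o=get_obs();print(o['tool_pos'],o['tool_pos'][:2]@X-554,o['tool_pos'][:2]@Y+.8,o['gripper_width'],o['grasp_force'],o['force'])
r=np.hypot(140,60);a0=np.arctan2(60,140)
th=np.r_[0:.36:.04,.32+.02*np.arange(1,20)]
for a,b in zip(th,th[1:]):print(round(b,2),'dy',round(r*(np.cos(a0+a)-np.cos(a0+b)),1),'dz',round(-r*(np.sin(a0+b)-np.sin(a0+a)),1),'| tot',round(140-r*np.cos(a0+b),1),round(r*np.sin(a0+b)-60,1))
"
```

```text
[ 573.02507165 -389.17077509  120.67474161] 138.6911983438988 -0.23446368628431258 13.517246463510205 10.000794231891632 [ 2.06299159 -1.22463381  3.63477445]
0.04 dy 2.5 dz -5.6 | tot 2.5 5.6
0.08 dy 2.7 dz -5.4 | tot 5.2 11.0
0.12 dy 2.9 dz -5.3 | tot 8.2 16.3
0.16 dy 3.2 dz -5.2 | tot 11.3 21.5
0.2 dy 3.4 dz -5.1 | tot 14.7 26.6
0.24 dy 3.6 dz -4.9 | tot 18.3 31.6
0.28 dy 3.8 dz -4.8 | tot 22.0 36.4
0.32 dy 3.9 dz -4.6 | tot 26.0 41.0
0.34 dy 2.0 dz -2.3 | tot 28.0 43.3
0.36 dy 2.1 dz -2.2 | tot 30.1 45.5
0.38 dy 2.1 dz -2.2 | tot 32.2 47.6
0.4 dy 2.2 dz -2.1 | tot 34.4 49.8
0.42 dy 2.2 dz -2.1 | tot 36.6 51.9
0.44 dy 2.3 dz -2.0 | tot 38.9 53.9
0.46 dy 2.3 dz -2.0 | tot 41.2 55.9
0.48 dy 2.3 dz -2.0 | tot 43.5 57.9
0.5 dy 2.4 dz -1.9 | tot 45.9 59.8
0.52 dy 2.4 dz -1.9 | tot 48.3 61.6
0.54 dy 2.5 dz -1.8 | tot 50.8 63.4
0.56 dy 2.5 dz -1.8 | tot 53.3 65.2
0.58 dy 2.5 dz -1.7 | tot 55.8 66.9
0.6 dy 2.6 dz -1.7 | tot 58.3 68.6
0.62 dy 2.6 dz -1.6 | tot 60.9 70.2
0.64 dy 2.6 dz -1.6 | tot 63.5 71.7
0.66 dy 2.6 dz -1.5 | tot 66.2 73.2
0.68 dy 2.7 dz -1.4 | tot 68.9 74.7
0.7 dy 2.7 dz -1.4 | tot 71.6 76.1
```

>>> arm_command([
  [0,0.0025,-0.0056,0,0,0,0],
  [0,0.0027,-0.0054,0,0,0,0],
  [0,0.0029,-0.0053,0,0,0,0],
  [0,0.0032,-0.0052,0,0,0,0],
  [0,0.0034,-0.0051,0,0,0,0],
])

```text
clock: 12.55
tool_pos: [561.5, -381.4, 147.4]
ee_rot: [-0.47, 0.883, -0.002, 0.001]
force: [4.8, -4.0, 1.0]
gripper_width: 13.6
grasp_force: 10.0
```

>>> arm_command([
  [0,0.0036,-0.0049,0,0,0,0],
  [0,0.0038,-0.0048,0,0,0,0],
  [0,0.0039,-0.0046,0,0,0,0],
  [0,0.002,-0.0023,0,0,0,0],
  [0,0,0,0,0,0,0],
])

```text
clock: 13.05
tool_pos: [550.7, -374.1, 164.9]
ee_rot: [-0.47, 0.883, -0.002, 0.002]
force: [5.7, -3.4, 3.3]
gripper_width: 13.3
grasp_force: 10.0
```

```bash
cat >> h.py <<'E'
def tilt():
    o=get_obs();g=o["tool_pos"];x=g[:2]@X-552.7;z=g[2]+19-3-76
    print(o["clock"],"x,z",x.round(1),z.round(1),"r",np.hypot(x,z).round(1),"tilt",(np.arctan2(z,x)-.405).round(3),"w",round(o["gripper_width"],1),o["grasp_force"],o["force"].round(1))
E
python3 -c "
from h import *
tilt()"
```

```text
13.05 x,z 113.1 104.9 r 154.2 tilt 0.343 w 13.3 10.001236125826836 [ 5.7 -3.4  3.3]
```

>>> arm_command([
  [0,0.0021,-0.0022,0,0,0,0],
  [0,0.0021,-0.0022,0,0,0,0],
  [0,0.0022,-0.0021,0,0,0,0],
  [0,0.0022,-0.0021,0,0,0,0],
  [0,0.0023,-0.002,0,0,0,0],
])

```text
clock: 13.55
tool_pos: [542.4, -368.4, 175.6]
ee_rot: [-0.47, 0.883, -0.003, 0.002]
force: [5.6, -5.1, 5.7]
gripper_width: 13.4
grasp_force: 10.0
```

>>> arm_command([
  [0,0.0023,-0.002,0,0,0,0],
  [0,0.0023,-0.002,0,0,0,0],
  [0,0.0024,-0.0019,0,0,0,0],
  [0,0.0024,-0.0019,0,0,0,0],
  [0,0.0025,-0.0018,0,0,0,0],
])

```text
clock: 14.05
tool_pos: [532.9, -362.0, 185.8]
ee_rot: [-0.47, 0.883, -0.004, 0.002]
force: [6.4, -5.2, 7.2]
gripper_width: 13.3
grasp_force: 10.0
```

>>> arm_command([
  [0,0.0025,-0.0018,0,0,0,0],
  [0,0.0025,-0.0017,0,0,0,0],
  [0,0,0,0,0,0,0],
  [0,0,0,0,0,0,0],
  [0,0,0,0,0,0,0],
])

```text
clock: 14.55
tool_pos: [528.5, -359.1, 189.2]
ee_rot: [-0.47, 0.883, -0.003, 0.002]
force: [5.3, -3.9, 7.3]
gripper_width: 13.4
grasp_force: 10.0
```

```bash
python3 -c "
from h import *
tilt()
im,d=grab_frame('scene');cv2.imwrite('pics/s3.png',cv2.resize(im[190:390,290:490],None,fx=3,fy=3,interpolation=cv2.INTER_CUBIC))"
```

```text
14.55 x,z 86.3 129.2 r 155.4 tilt 0.577 w 13.4 9.999169036746025 [ 5.3 -3.9  7.3]
```

View pics/s3.png

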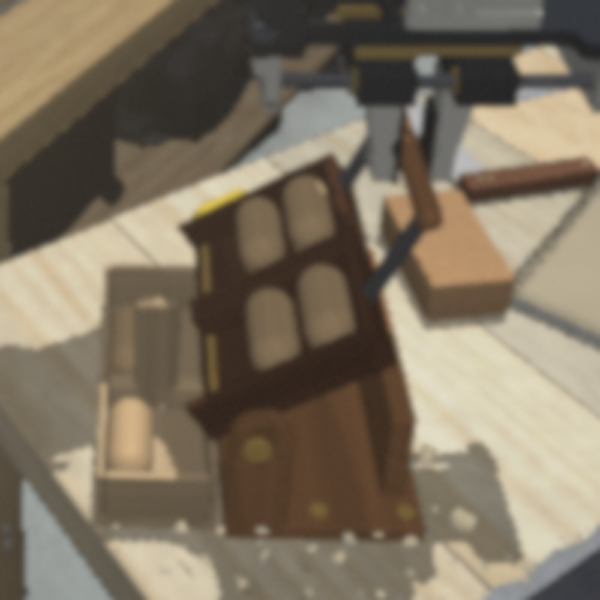

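Both front blanks are in the box, at crop (130,435) and (122,335). The other four are still on the tray behind their ribs. Lowering slowly along the same arc.

>>> arm_command([
  [0,0,0,0,0,0,0],
  [0,-0.0025,0.0017,0,0,0,0],
  [0,-0.005,0.0036,0,0,0,0],
  [0,-0.0048,0.0038,0,0,0,0],
  [0,-0.0047,0.0039,0,0,0,0],
])

```text
clock: 15.1
tool_pos: [542.2, -368.3, 175.5]
ee_rot: [-0.47, 0.883, -0.002, 0.001]
force: [5.0, -4.1, 5.1]
gripper_width: 13.9
grasp_force: 10.0
```

>>> arm_command([
  [0,-0.0045,0.004,0,0,0,0],
  [0,-0.0044,0.0042,0,0,0,0],
  [0,-0.0042,0.0044,0,0,0,0],
  [0,-0.0041,0.0045,0,0,0,0],
  [0,-0.0039,0.0046,0,0,0,0],
])

```text
clock: 15.6
tool_pos: [558.5, -379.3, 152.3]
ee_rot: [-0.47, 0.883, -0.001, 0.001]
force: [4.2, -3.2, 2.5]
gripper_width: 13.6
grasp_force: 10.0
```

>>> arm_command([
  [0,-0.0038,0.0048,0,0,0,0],
  [0,-0.0036,0.0049,0,0,0,0],
  [0,-0.0034,0.0051,0,0,0,0],
  [0,-0.0032,0.0052,0,0,0,0],
  [0,0,0,0,0,0,0],
])

```text
clock: 16.1
tool_pos: [569.1, -386.6, 130.4]
ee_rot: [-0.47, 0.883, 0.0, -0.0]
force: [4.4, -1.8, 0.4]
gripper_width: 13.6
grasp_force: 10.0
```

```bash
python3 -c "
from h import *
tilt()"
```

```text
16.1 x,z 135.3 70.4 r 152.5 tilt 0.075 w 13.6 9.999114722013474 [ 4.4 -1.8  0.4]
```

>>> arm_command([
  [0,-0.0015,0.003,0,0,0,0],
  [0,-0.0015,0.003,0,0,0,0],
  [0,-0.0012,0.0025,0,0,0,0],
  [0,-0.0008,0.002,0,0,0,0],
  [0,0,0,0,0,0,0],
])

```text
clock: 16.6
tool_pos: [572.9, -389.1, 120.6]
ee_rot: [-0.47, 0.883, 0.0, -0.0]
force: [3.8, 0.2, -0.3]
gripper_width: 13.4
grasp_force: 10.0
```

```bash
python3 -c "
from h import *
tilt()"
```

```text
16.6 x,z 139.8 60.6 r 152.4 tilt 0.004 w 13.4 9.998673498630524 [ 3.8  0.2 -0.3]
```

Level. Release and withdraw.

>>> arm_command([
  [0,0,0.001,0,0,0,0],
  [0,0,0,0,0,0,0.5],
  [0,0,0,0,0,0,0.5],
  [0,0,0,0,0,0,0.5],
  [0,0,0,0,0,0,0.5],
])

```text
clock: 17.1
tool_pos: [572.6, -389.3, 120.1]
ee_rot: [-0.47, 0.883, 0.0, -0.0]
force: [0.1, 0.2, -0.6]
gripper_width: 39.6
grasp_force: 0.0
```

>>> arm_command([
  [0,0,0,0,0,0,0.5],
  [0,0,-0.01,0,0,0,0.5],
  [0,0,-0.02,0,0,0,0.5],
  [0,0,-0.03,0,0,0,0.5],
  [0,0,-0.03,0,0,0,0.5],
])

```text
clock: 17.6
tool_pos: [572.9, -389.4, 211.8]
ee_rot: [-0.47, 0.883, 0.0, -0.0]
force: [0.6, -0.3, -0.1]
gripper_width: 43.6
grasp_force: 0.0
```

>>> arm_command([
  [0,0,-0.03,0,0,0,0.5],
  [0,0,-0.03,0,0,0,0.5],
  [0,0,-0.02,0,0,0,0.5],
  [0,0,0,0,0,0,0.5],
  [0,0,0,0,0,0,0.5],
])

```text
clock: 18.1
tool_pos: [573.1, -389.3, 291.2]
ee_rot: [-0.47, 0.883, -0.0, 0.001]
force: [0.6, 0.7, -1.5]
gripper_width: 43.8
grasp_force: 0.0
```

```bash
python3 -c "
from h import *
tilt()
im,d=grab_frame('scene');cv2.imwrite('pics/s4.png',cv2.resize(im[190:390,290:490],None,fx=3,fy=3,interpolation=cv2.INTER_CUBIC))"
```

```text
18.1 x,z 140.1 231.2 r 270.4 tilt 0.621 w 43.8 0.0 [ 0.6  0.7 -1.5]
```

View pics/s4.png

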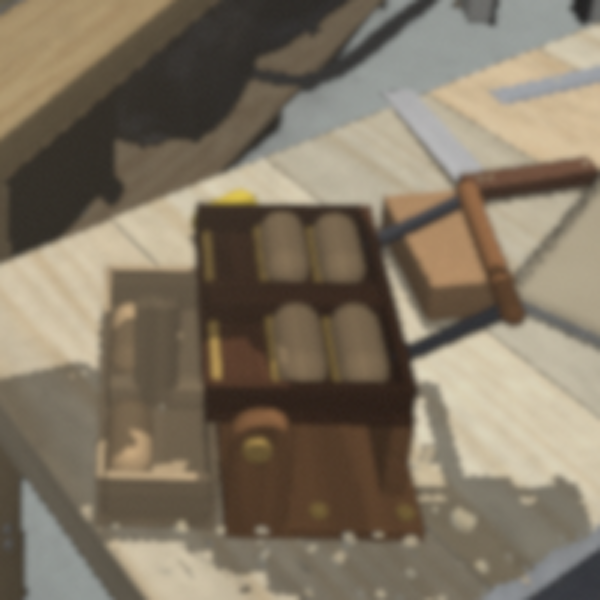

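The tray is level with four blanks behind their ribs, at crop (285,245), (340,245), (295,340) and (360,340). The two front blanks lie in the box at (125,335) and (128,435), and nothing is touched.

```bash
python3 -c "
from h import *
print(hand_in())"
```

```text
the job is handed in; nothing more can be done
None
```

The job is handed in (the simulator gave no verdict): the last picture shows both front blanks in the catch box, close against the stand, and the other four behind their ribs on the level tray, with the gripper clear and the tray lowered slowly by hand.

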